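# Hold the fatigue tester's guard open for its interlock check

### The arm

A 6-joint arm with a two-finger parallel gripper is mounted at the origin on a cart in front of the work surface, level with it; the furniture and walls round the work are solid. World frame = base frame: x ahead of the robot, y to its left, z up, the work surface at z = 0. Lengths are in mm, angles in degrees, forces in N, time in s.
With the tool pointing down it reaches from about 350 to 850 mm from the base axis. Payload 8.1 kg.
Tool frame: the origin (TCP) lies midway between the tips of the shut fingers; the grasp point (between the pads) lies 19 mm behind it; x points along the fingers, y is the direction in which the jaws open and shut, and the axes are right-handed (so a half turn about x gives the same grasp; the last joint's range is limited). The gripper opens to 85 mm and grips with 20 to 120 N. Pads are 22 mm wide; open, the fingers measure 114 mm over their backs; the gripper's body (76 mm by 85 mm) begins 54 mm behind the grasp point. The pads swing forward as they close: fully open they stand 13 mm farther back than shut.
Start: joints at [62.429, 7.471, 85.268, -0, 87.261, -4.893], TCP at [231.307, 553.626, 231.292] pointing down, gripper open.
Joint ranges: [-169.43, 169.43], [-51.17, 129.36], [1.28, 143.12], [-76.62, 256.62], [0, 156.53], [-152.29, 152.29]. Speed limits (degrees/s): [136.94, 136.94, 159.86, 180, 180, 180].

### API

Orientations are given as [roll, pitch, yaw] about the fixed x, y, z axes, in that order (R = Rz(yaw) Ry(pitch) Rx(roll)).
In Python, from bench import r gives the robot as it stands.
- The arm moves only by the tool move_arm, never from a script. Its argument "deltas" is a list of rows, each a list of 2 entries, a list of its own where there are three numbers: the shift along the tool's x, y, z in mm, then the turn about the tool's x in degrees. A call has 1 to 12 rows; each row is the pose to reach, as a shift and turn from the pose measured when the call began, along the tool's axes at that moment; what a row does not reach only later rows make up. A row lasts 1/8 s, in which the tool goes at most 62.5 mm and 10.7 degrees, less where a joint would pass 70% of its speed; a pose out of reach is approached as far as the arm can. A call with a gripper value outside its range is refused whole. "jaw" is the opening, from -1 (shut) to 1 (fully open), set as the call begins (left out, the last holds). The fingers move at their own pace and stop on an object; "squeeze" is the grip in N (left out, the last holds). Time passes only in rows, so rows that repeat a pose let the fingers close. It gives the time, the measured TCP pose, the force and the opening at its end, in the units of the state.
- r.sense(): the state, without advancing time (a new reading comes with each control period).
- r.snapshot(name): name is "scene" or "top"; returns (picture, depth): 420x560x3 uint8, red, green, blue; 420x560 float32, mm along the optical axis (not along the pixel's ray), 0 where there is no reading.
- r.get_calibration(name): a dict with "fovy" (degrees; the focal length in pixels is half the picture's height over the tangent of half this angle, whatever the lens; pixels are square), "cx", "cy" (the principal point, pixels), "position" and "attitude" of the camera in the world. Camera axes: x right, y down, z forward; pixel columns grow to the right and rows downward; lengths in mm; the calibration is good to about 2 mm. A picture is of the moment at which its call begins. get_calibration takes no time and is no camera call.
- r.hand_in(): hands the job in, once; it reports no verdict.
The state is a dict: "time": time; "joint_pos": joint angles; "qd": joint speeds; "joint_efforts": joint torques, N m; "tool_pos": TCP position; "tcp_rot": TCP orientation; "ft_force": force on the tool from outside, world axes, zero at the start; "wrist_torque": the same for the moment, N m; "finger_gap": finger opening in mm.
Only numpy, scipy, OpenCV 4.12 (cv2) and the standard library are available. Lean on these libraries where they do the work, as an engineer would, in place of code of your own. Each camera call takes 0.05 s, during which the arm holds its last target. There are 200 camera calls.

### The job

We are doing the guard interlock check on the fatigue tester. With the guard still shut, move the drive lever to idle (the green line, 20 degrees from stop) and leave it there; only then raise the clear guard by its handle until its pointer reads 50 degrees and hold it there, because it drops shut if let go. Finish while still holding the guard steady at 50 degrees with the gripper, so that I can read the interlock, and leave the other things on the desk where they are.

Things in the scene. Friction and masses are not known exactly. Their poses are not given: they have to be found in the camera images.
- tester: Blue-grey fatigue tester fixed to the desk, 210 x 370 x 175 mm. Origin under its bed on the desk; x to its back, y to its left, z up. In mm: bed x -85 to 100, y -81 to 166, top z 52; dark motor y 96 to 166, to z 148; shut guard x -70 to 85, y -78 to 85, to z 147; console (right front) x -105 to 20, y -205 to -78, top z 83; white disc, 88 across, at the guard's right end of the hinge.
- guard (a joint): Angle (rad) of the clear hinged guard: 0 shut, grows as its front is raised, stops at 1.40; 50 degrees = 0.873. The hinge runs along the tester's y at the back. Weight (0.3 kg) and a spring pull it shut from any angle; 2 to 5 N at the handle carry it. At its right end a red pointer moves over a white disc: a tick every 10 degrees from level (shut) up, a longer orange one at 50.
- guard_handle (a point): Middle of the guard's black handle: a round bar 12 mm thick, 100 mm long, along the tester's y, on posts at its ends, 45 mm clear of the sloping front panel. Shut: 171 mm in front of the hinge line and 23 mm below it (107 mm over the desk); it moves on an arc of radius 173 mm. Can be pinched from above, fingers before and behind it; the bar can turn between them. Rotation: axes of the guard.
- guard_hinge (a point): Point on the guard's hinge line, level with the middle of the handle: x 80, y 3.5, z 130 mm in the tester's frame. It does not move with the guard.
- drive_lever (a joint): Angle (rad) of the drive lever, which turns level over a graduated aluminium sector on the console. 0 = stop (red line, at the guard's side); grows anticlockwise from above, away from the guard, to 1.396 (full speed). A tick every 10 degrees; idle is the green line at 20 degrees = 0.349. Starts at 0.8 to 1.3. Stays where it is left; about 2 N at the knob move it.
- lever_knob (a point): Middle of the lever's black knob: upright, round, 22 mm thick, 31 mm high, 130 mm over the desk, 47 mm over the console, 64 mm from the pivot axis. The flat lever arm runs 36 mm below this point towards the pivot. At joint value q the knob lies from the pivot in the direction 155 degrees + q, anticlockwise from the tester's x axis.
- lever_pivot (a point): Point on the lever's upright pivot axis at the console's top: x -5, y -135, z 84 mm in the tester's frame. It does not move with the lever.
- mouse: Black computer mouse, 110 x 56 x 38 mm, on the desk behind the console; a bystander to be left alone. Origin: centre of its underside.
- coupon_1: Flat steel tensile coupon, 20 x 165 x 4 mm, lying across the lid of the parts box; a bystander to be left alone. Origin: centre of its underside.
- weight_1: Brass weight with knob, 38 mm across, 60 mm high, on the desk behind the mouse; a bystander to be left alone. Origin: centre of its underside.
- weight_2: Smaller brass weight with knob, 30 mm across, 47 mm high, at the right front beside the parts box; a bystander to be left alone. Origin: centre of its underside.
- specimen_box: Parts box with a clear lid, 91 x 130 x 37 mm, at the right in front of the computer; a bystander to be left alone. Origin: centre of its underside.

How it is judged (in metres and radians):
On the way, in this order (a step that is already met when the one before it is completed fails the run):
1. the drive lever stands at idle (20 degrees, within 4) with the guard still shut (value of joint drive_lever between 0.279 and 0.419 rad and velocity of joint drive_lever between -0.1 and 0.1 rad/s and value of joint guard below 0.06 rad and contact force between the fingers and drive_lever below 0.05 N), for 0.2 s.
2. the guard is being raised by the gripper, past 30 degrees (value of joint guard above 0.52 rad and contact force between the fingers and guard above 0.5 N), for 0.2 s.
At the end, for the whole second after the job is handed in: The gripper's fingers still hold the guard, steady, with its angle at 50 degrees (within 4), nothing else props it, and the drive lever is still at idle (20 degrees, within 4) (value of joint guard between 0.803 and 0.943 rad and velocity of joint guard between -0.05 and 0.05 rad/s and contact force between the fingers and guard above 0.5 N and value of joint drive_lever between 0.279 and 0.419 rad and contact force between guard and mouse below 0.1 N and contact force between guard and coupon_1 below 0.1 N and contact force between guard and weight_1 below 0.1 N and contact force between guard and weight_2 below 0.1 N and contact force between guard and specimen_box below 0.1 N); the arm keeps its last pose, push and grip.
It fails at once if the guard is opened (more than 5 degrees) while the drive lever is away from idle (more than 6 degrees off) (value of joint guard above 0.087 rad and (value of joint drive_lever below 0.244 rad or value of joint drive_lever above 0.454 rad)).
It fails at once if another thing on the desk is pushed away (more than 25 mm) (distance of any of mouse, coupon_1, weight_1, weight_2, specimen_box from where it was at the start of the episode above 0.025 m).
It also fails if it takes over 48 s, if anything falls off the work surface, if the arm or the gripper's body presses on something with over 40 N, if the wrist force passes 120 N, or if a joint passes its speed limit or range.

## Working session

There is one attempt and no reset: what is moved stays moved. The work goes in short steps, Python scripts to look and compute and a tool call to move; the robot and the scene stay as the last step left them, time stands still between calls to the robot, and variables do not carry over. Pictures are saved under pics/ and viewed, about 8 in all and at most 12, crops included, and the job is handed in when it is done.

Besides the shell and the picture viewer there is one more tool, called after "Emit:" by a JSON object that holds its "method" and its "body", one argument or row to a line. move_arm: Moves the arm, as the interface text tells. Its arguments: {"type":"object","properties":{"deltas":{"type":"array","items":{"type":"array"}},"jaw":{"type":"number"},"squeeze":{"type":"number"}},"required":["deltas"]}

```bash
mkdir -p pics; ls; cat > h.py <<'E'
from bench import r
import numpy as np, cv2
from scipy.spatial.transform import Rotation as R
def save(n,p): cv2.imwrite('pics/'+n+'.png',p[...,::-1])
E
python3 - <<'E'
from h import *
for n in('scene','top'):
    p,d=r.snapshot(n);save(n+'0',p);np.save(n+'0',d);np.save(n+'0p',p);print(n,r.get_calibration(n))
print(r.sense())
E
```

```text
pics
scene {'fovy': 52.10072177239206, 'cx': 281.26663320227624, 'cy': 205.3265931996643, 'position': array([ 111.00329311, -411.14591479,  532.98631141]), 'attitude': array([-119.61284423,   -1.45909663,  -37.68742462])}
top {'fovy': 48.178126327583485, 'cx': 285.06840050587505, 'cy': 202.41974295452619, 'position': array([ 486.78747816,  170.18592289, 1005.66255504]), 'attitude': array([-174.55461066,   -0.32031348,  -88.56124586])}
{'time': 0.1, 'joint_pos': array([ 6.24299303e+01,  7.51224438e+00,  8.53224792e+01,  2.53475874e-03,
        8.72608483e+01, -4.89124680e+00]), 'qd': array([ 0.07818102, -0.22537417, -0.25050191,  0.01466141, -0.00463432,
        0.01334849]), 'joint_efforts': array([ 6.88014552e-04, -5.70947671e+01, -5.01943481e+01, -1.57243603e-04,
        8.05360673e-03, -5.73949592e-06]), 'tool_pos': array([231.06066542, 553.1990637 , 230.33943866]), 'tcp_rot': array([ -96.40863194,   89.90439455, -119.08757811]), 'ft_force': array([ 0.01441379, -0.0418507 ,  0.26692071]), 'wrist_torque': array([ 0.03472327,  0.04695839, -0.00910433]), 'finger_gap': 85.36571506708906}
```

View pics/scene0.png

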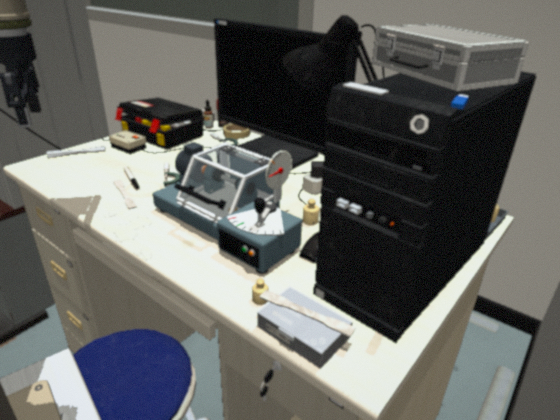

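View pics/top0.png

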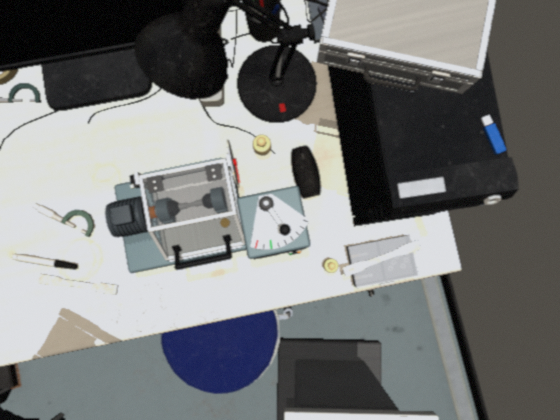

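The scene camera shows the tester at centre, with the handle near (200,195) and the knob near (263,207). The top view shows the pivot near (266,203), the knob near (285,229), and the handle from (177,265) to (230,255). Next I'll enlarge the top view.

```bash
cat >> h.py <<'E'
def cam(n):
    c=r.get_calibration(n);f=210/np.tan(np.radians(c['fovy']/2));return c,f,R.from_euler('xyz',c['attitude'],degrees=True).as_matrix()
def ray(n,uv,z):
    c,f,M=cam(n);v=M@[(uv[0]-c['cx'])/f,(uv[1]-c['cy'])/f,1];return c['position']+v*(z-c['position'][2])/v[2]
def proj(n,P):
    c,f,M=cam(n);q=M.T@(np.array(P)-c['position']);return np.array([c['cx']+f*q[0]/q[2],c['cy']+f*q[1]/q[2]])
E
python3 - <<'E'
from h import *
p=np.load('top0p.npy')
save('topc',cv2.resize(p[150:280,110:320],None,fx=3.8,fy=3.8,interpolation=cv2.INTER_CUBIC))
for n,uv,z in[('piv',(266,203),100),('knob',(285,229),145),('h1',(177,265),113),('h2',(230,255),113),('desk',(100,180),0)]:print(n,ray('top',uv,z))
print(ray('scene',(263,207),145))
d=np.load('top0.npy');print(d[180,100],d[229,285],d[203,266])
E
```

```text
piv [571.14798381 204.17372988 100.        ]
knob [520.05618557 166.33365642 145.        ]
h1 [448.44273461 367.7681257  113.        ]
h2 [469.63992964 268.75279175 113.        ]
desk [621.0737827  567.04585049   0.        ]
[505.42514352 137.39757485 145.        ]
1012.4518 859.1372 909.0674
```

View pics/topc.png

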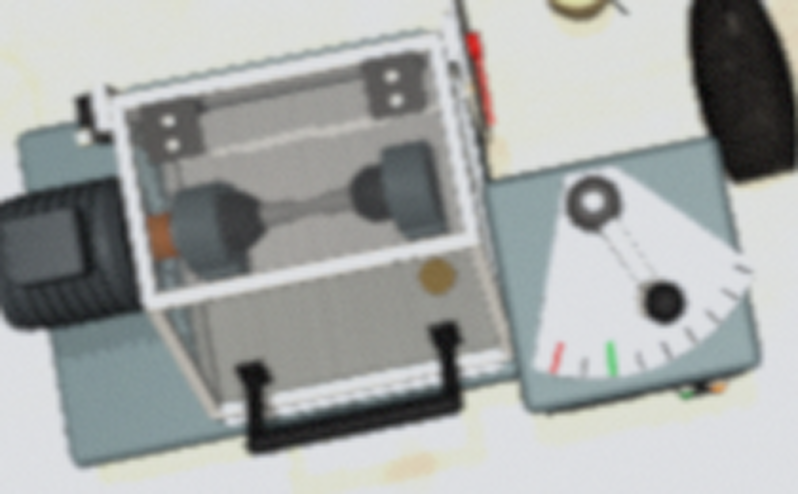

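```bash
python3 - <<'E'
from h import *
px=lambda u,v:((u+.5)/3.8-.5+110,(v+.5)/3.8-.5+150)
obs=[((593,201),(-5,-135,98)),((255,440),(-91,53,107)),((455,402),(-91,-46,107)),((527,408),(-105,-78,83)),((757,365),(-105,-205,83)),((715,142),(20,-205,83)),((488,183),(20,-78,83))]
W=np.array([ray('top',px(*a),b[2])[:2] for a,b in obs]);T=np.array([b[:2] for a,b in obs])
wc,tc=W.mean(0),T.mean(0);H=(T-tc)[:,:,None]*(W-wc)[:,None];H=H.sum(0)
yaw=np.arctan2(H[0,1]-H[1,0],H[0,0]+H[1,1]);A=np.array([[np.cos(yaw),-np.sin(yaw)],[np.sin(yaw),np.cos(yaw)]])
t=wc-A@tc;print('yaw',np.degrees(yaw),'t',t);print((T@A.T+t-W).round(1))
L=lambda p:A@p+t
P=L((-5,-135));print('pivot',P,'handle',L((-91,3.5)),'hinge',L((80,3.5)))
for n,uv,z in(('red',(557,357),84),('green',(612,358),84),('knob',(664,301),146)):
    w=ray('top',px(*uv),z)[:2];dd=A.T@(w-P);print(n,w,np.hypot(*dd),np.degrees(np.arctan2(dd[1],dd[0]))%360-155)
for q in(20,55):
    a=np.radians(155+q)+yaw;print(q,P+64*np.array([np.cos(a),np.sin(a)]))
# scene check
for b in((-91,53,107),(-91,-46,107),(-105,-205,83)):print(proj('scene',[*L(b[:2]),b[2]]))
M=R.from_euler('xyz',r.sense()['tcp_rot'],degrees=True).as_matrix();print(M.round(3))
E
```

```text
yaw 12.218545134490276 t [547.89396661 336.68201285]
[[-0.7 -1.2]
 [ 0.4 -0.3]
 [-0.   1.9]
 [-4.3  2. ]
 [-2.4 -4.5]
 [ 4.7 -2.3]
 [ 2.3  4.4]]
pivot [571.57878453 203.68190233] handle [458.21460529 320.84338433] hinge [625.34101801 357.03402083]
red [492.53321949 221.58751986] 81.04821091743875 0.018056261163053478
green [492.73231196 193.3026133 ] 79.5266991499831 20.280707698165088
knob [520.27669114 167.500018  ] 62.77765159633831 47.97566636461747
20 [508.08604327 195.64002403]
55 [524.18120762 160.67644101]
[178.29741699 186.10971861]
[209.26450973 201.3066764 ]
[262.80069084 244.28864093]
[[-0.001  0.386  0.923]
 [-0.001  0.923 -0.386]
 [-1.    -0.002 -0.   ]]
```

```bash
cat >> h.py <<'E'
def go(x,y,z,ang):
    s=r.sense();M=R.from_euler('xyz',s['tcp_rot'],degrees=True).as_matrix()
    a=np.degrees(np.arctan2(M[1,1],M[0,1]));tu=(a-ang+90)%180-90
    print(s['time'],s['tool_pos'].round(1),'jawang',a.round(1),'F',s['ft_force'].round(1),'gap',s['finger_gap'].round(1),'-> d',(M.T@(np.array([x,y,z])-s['tool_pos'])).round(1),'turn',tu.round(1))
E
python3 -c "
from h import *
go(520.5,167,200,111)"
```

```text
Traceback (most recent call last):
  File "h.py", line 14, in go
    print(s['time'],s['tool_pos'].round(1),'jawang',a.round(1),'F',s['ft_force'].round(1),'gap',s['finger_gap'].round(1),'-> d',(M.T@(np.array([x,y,z])-s['tool_pos'])).round(1),'turn',tu.round(1))
                                                                                                ^^^^^^^^^^^^^^^^^^^^^
AttributeError: 'float' object has no attribute 'round'
```

```bash
sed -i "s/s\['finger_gap'\].round(1)/round(s['finger_gap'],1)/" h.py
python3 -c "
from h import *
go(520.5,167,200,111)"
```

```text
0.1 [231.1 553.2 230.3] jawang 67.3 F [ 0.  -0.   0.3] gap 85.4 -> d [  30.7 -244.7  416. ] turn -43.7
```

Emit:
{"method": "move_arm", "body": {
  "deltas": [
    [[0, -12, 21], -4],
    [[0, -36, 62], -8],
    [[0, -61, 104], -13],
    [[0, -86, 146], -18],
    [[0, -110, 187], -22],
    [[0, -135, 229], -26],
    [[0, -159, 270], -31],
    [[0, -184, 312], -35],
    [[0, -208, 354], -40],
    [[10, -233, 396], -44],
    [[30, -245, 416], -44],
    [[30, -245, 416], -44]
  ],
  "jaw": 0.2
}}

```text
time: 1.6
tool_pos: [519.7, 164.9, 198.2]
tcp_rot: [-173.7, 89.7, -152.5]
ft_force: [-0.6, 0.0, -0.6]
finger_gap: 51.3
```

```bash
python3 - <<'E'
from h import *
p,d=r.snapshot('scene');save('s1',cv2.resize(p[90:290,130:350],None,fx=3.4,fy=2.9,interpolation=cv2.INTER_CUBIC))
go(520.5,167,115,111)
E
```

```text
1.65 [519.7 166.1 199.4] jawang 111.2 F [-0.3  0.8 -0.9] gap 51.2 -> d [84.4  0.6  1.4] turn 0.2
```

View pics/s1.png

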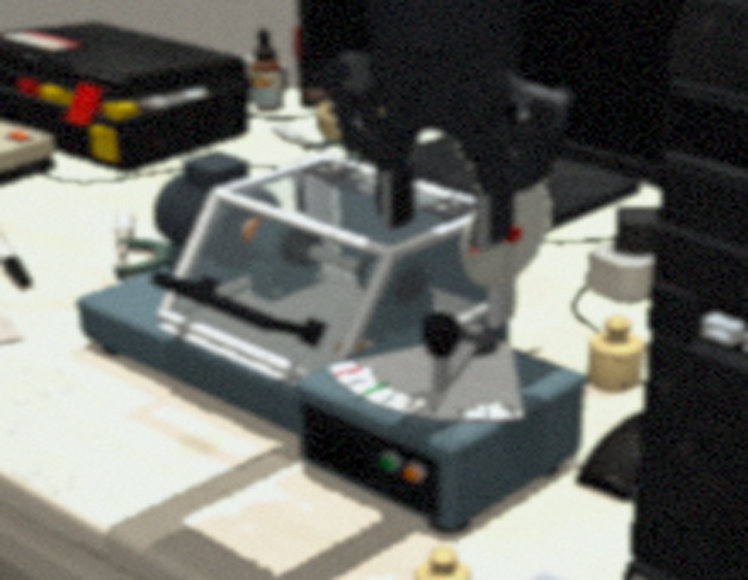

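The open fingers hang either side of the knob, whose head is at crop (440,333), i.e. scene pixel (259.4,204.8). I'll check that against the top view.

```bash
python3 - <<'E'
from h import *
print(ray('scene',(259.4,204.8),130), proj('scene',(520.5,167,130)), proj('scene',(571.6,203.7,90)),proj('scene',(458.2,320.8,107)))
E
```

```text
[519.9691     169.35532948 130.        ] [260.34592822 205.22227286] [270.28174913 207.83534993] [193.31395034 193.487206  ]
```

The two views agree to about 2 mm, so I'll go down over the knob.

Emit:
{"method": "move_arm", "body": {
  "deltas": [
    [[20, 1, 1], 0],
    [[42, 1, 1], 0],
    [[64, 1, 1], 0],
    [[84, 1, 1], 0],
    [[84, 1, 1], 0]
  ]
}}

```text
time: 2.28
tool_pos: [518.1, 167.5, 113.0]
tcp_rot: [177.9, 89.5, -160.8]
ft_force: [-0.7, 0.7, -0.4]
finger_gap: 51.2
```

Emit:
{"method": "move_arm", "body": {
  "deltas": [
    [[0, 0, 0], 0],
    [[0, 0, 0], 0],
    [[0, 0, 0], 0],
    [[0, 0, 0], 0],
    [[0, 0, 0], 0],
    [[0, 0, 0], 0]
  ],
  "jaw": -1,
  "squeeze": 20
}}

```text
time: 3.02
tool_pos: [518.5, 167.7, 113.8]
tcp_rot: [177.7, 89.6, -161.0]
ft_force: [-2.5, 0.7, 4.7]
finger_gap: 20.7
```

```bash
python3 - <<'E'
from h import *
P=np.array([571.6,203.7])
s=r.sense()['tool_pos'][:2]-P;print(np.hypot(*s),np.degrees(np.arctan2(s[1],s[0]))%360-167.2)
for q in(44,38,32,26,20):
    a=np.radians(167.2+q);go(*(P+64*np.array([np.cos(a),np.sin(a)])),115,111)
E
```

```text
64.17640707445024 46.959731801599446
3.025 [518.5 167.7 113.8] jawang 111.3 F [-2.5  0.7  4.7] gap 20.7 -> d [-1.2  3.3 -0.5] turn 0.3
3.025 [518.5 167.7 113.8] jawang 111.3 F [-2.5  0.7  4.7] gap 20.7 -> d [-1.2  9.9 -1.3] turn 0.3
3.025 [518.5 167.7 113.8] jawang 111.3 F [-2.5  0.7  4.7] gap 20.7 -> d [-1.2 16.6 -1.4] turn 0.3
3.025 [518.5 167.7 113.8] jawang 111.3 F [-2.5  0.7  4.7] gap 20.7 -> d [-1.2 23.3 -0.8] turn 0.3
3.025 [518.5 167.7 113.8] jawang 111.3 F [-2.5  0.7  4.7] gap 20.7 -> d [-1.2 29.9  0.5] turn 0.3
```

Emit:
{"method": "move_arm", "body": {
  "deltas": [
    [[0, 3, 0], 0],
    [[0, 7, -1], 0],
    [[0, 11, -1], 0],
    [[0, 15, -1], 0],
    [[0, 19, -1], 0],
    [[0, 23, -1], 0],
    [[0, 27, 0], 0],
    [[0, 30, 1], 0],
    [[0, 30, 1], 0],
    [[0, 30, 1], 0]
  ]
}}

```text
time: 4.28
tool_pos: [508.3, 195.1, 113.5]
tcp_rot: [-174.7, 89.5, -153.5]
ft_force: [-2.6, -4.5, 3.1]
finger_gap: 20.5
```

```bash
python3 - <<'E'
from h import *
P=np.array([571.6,203.7])
s=r.sense()['tool_pos'][:2]-P;print(np.hypot(*s),np.degrees(np.arctan2(s[1],s[0]))%360-167.2)
a=np.radians(167.2+20);go(*(P+64*np.array([np.cos(a),np.sin(a)])),115,111)
E
```

```text
63.92460676935435 20.547319075741427
4.275 [508.3 195.1 113.5] jawang 111.2 F [-2.6 -4.5  3.1] gap 20.5 -> d [-1.5  0.6  0.1] turn 0.2
```

Emit:
{"method": "move_arm", "body": {
  "deltas": [
    [[0, 0, 0], 0],
    [[0, 0, 0], 0],
    [[0, 0, 0], 0],
    [[0, 0, 0], 0],
    [[-20, 0, 0], 0],
    [[-45, 0, 0], 0],
    [[-75, 0, 0], 0],
    [[-100, 0, 0], 0],
    [[-100, 0, -60], 0],
    [[-100, 0, -90], 0],
    [[-100, 0, -90], 0]
  ],
  "jaw": 0.1
}}

```text
time: 5.65
tool_pos: [424.4, 162.6, 216.0]
tcp_rot: [-170.2, 89.6, -149.0]
ft_force: [-0.2, -0.4, 0.3]
finger_gap: 47.0
```

```bash
python3 - <<'E'
from h import *
p,d=r.snapshot('top');save('t2',cv2.resize(p[150:280,110:320],None,fx=3.8,fy=3.8,interpolation=cv2.INTER_CUBIC))
go(458.2,320.8,200,12.2)
E
```

```text
5.7 [425.4 162.9 216. ] jawang 111.2 F [ 0.8 -0.3  0.3] gap 47.2 -> d [ 15.4 135.3  87.8] turn -81.0
```

View pics/t2.png

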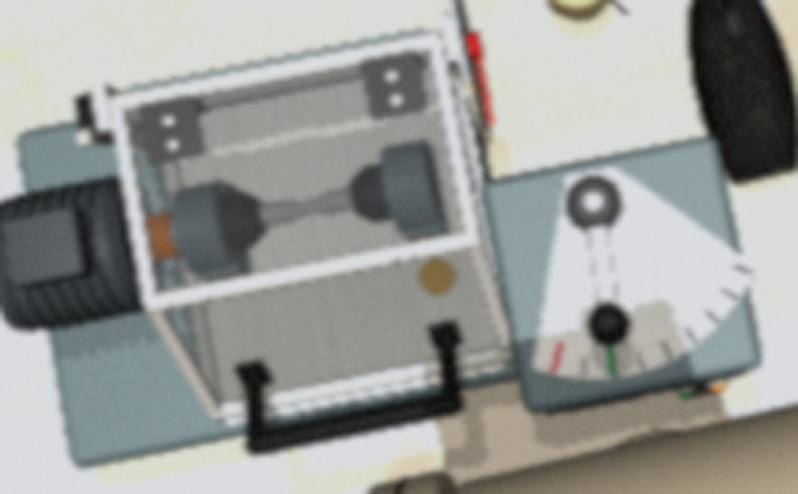

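The top view shows the knob at crop (608,323), with the lever in line with the green mark at (612,358). The guard is still shut. Next I'll move over the handle, turning +99 because joint 6 would run out the other way.

Emit:
{"method": "move_arm", "body": {
  "deltas": [
    [[0, 7, 4], 6],
    [[0, 20, 13], 15],
    [[0, 33, 22], 24],
    [[0, 47, 31], 33],
    [[0, 60, 40], 42],
    [[0, 74, 48], 52],
    [[0, 88, 57], 62],
    [[0, 102, 66], 72],
    [[0, 115, 75], 82],
    [[5, 130, 84], 92],
    [[15, 135, 88], 99],
    [[15, 135, 88], 99]
  ],
  "jaw": 0.2
}}

```text
time: 7.2
tool_pos: [458.7, 321.2, 199.9]
tcp_rot: [-70.4, 89.6, -148.0]
ft_force: [-1.1, -0.6, 0.3]
finger_gap: 51.6
```

```bash
python3 - <<'E'
from h import *
p,d=r.snapshot('top')
px=lambda u,v:((u+.5)/3.8-.5+110,(v+.5)/3.8-.5+150)
w=ray('top',px(608,323),146)[:2]-[571.6,203.7];print(np.hypot(*w),np.degrees(np.arctan2(w[1],w[0]))%360-167.2)
go(458.2,320.8,89,12.2);print(r.sense()['joint_pos'].round(1))
p,d=r.snapshot('scene');save('s2',cv2.resize(p[90:290,130:350],None,fx=3,fy=3,interpolation=cv2.INTER_CUBIC))
E
```

```text
63.29243359166388 21.48890065187959
7.25 [458.9 320.9 200.5] jawang 12.4 F [-0.1  0.   0.5] gap 50.9 -> d [ 1.115e+02 -1.000e-01 -3.000e-01] turn 0.2
[29.7  2.5 93.7 -0.  84.1 17.3]
```

View pics/s2.png

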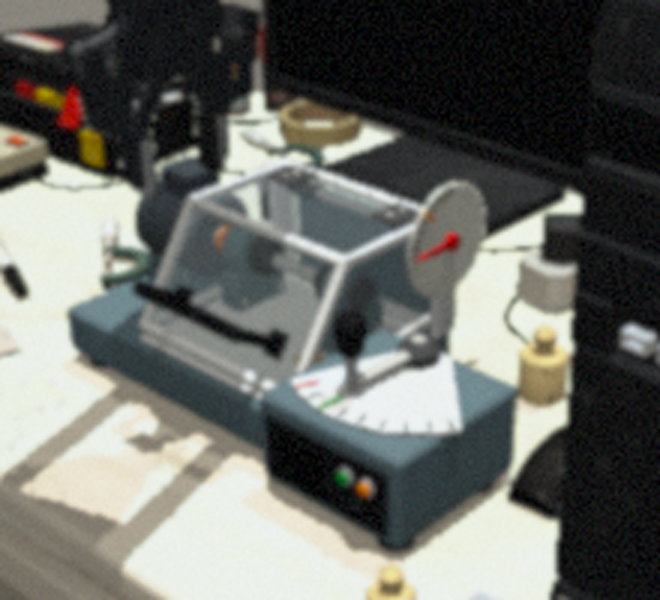

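The pointer is level at (435,248) and the lever lies by the green line. In this view, the bar runs from (143,288) to about (238,335) before the post starts. That matches the predicted ends (178,186) and (209,201), so I'll go down and grip.

Emit:
{"method": "move_arm", "body": {
  "deltas": [
    [[20, 0, 0], 0],
    [[42, 0, 0], 0],
    [[64, 0, 0], 0],
    [[86, 0, 0], 0],
    [[104, 0, 0], 0],
    [[112, 0, 0], 0],
    [[112, 0, 0], 0]
  ]
}}

```text
time: 8.18
tool_pos: [458.2, 320.2, 88.3]
tcp_rot: [-68.8, 89.6, -146.4]
ft_force: [-0.0, -0.1, -0.9]
finger_gap: 50.8
```

Emit:
{"method": "move_arm", "body": {
  "deltas": [
    [[0, 0, 0], 0],
    [[0, 0, 0], 0],
    [[0, 0, 0], 0],
    [[0, 0, 0], 0],
    [[0, 0, 0], 0],
    [[0, 0, 0], 0]
  ],
  "jaw": -1,
  "squeeze": 40
}}

```text
time: 8.93
tool_pos: [457.5, 320.2, 88.6]
tcp_rot: [-72.7, 89.6, -150.3]
ft_force: [-4.3, -0.9, 3.7]
finger_gap: 10.3
```

```bash
python3 - <<'E'
from h import *
s=r.sense()['tool_pos'];c=np.cos(np.radians(12.2));n=np.sin(np.radians(12.2))
p0=np.arctan2(23,171)
for t in(0,10,20,30,40,50):
    a=np.radians(t)-p0;rd=172.5
    dx=171-rd*np.cos(a);dz=rd*np.sin(a)+23
    print(t,round(dx,1),round(dz,1))
    if t in(0,50):go(s[0]+dx*c,s[1]+dx*n,s[2]+dz,12.2)
E
```

```text
0 0.0 0.0
8.925 [457.5 320.2  88.6] jawang 12.4 F [-4.3 -0.9  3.7] gap 10.3 -> d [-0.  0.  0.] turn 0.2
10 -1.4 30.0
20 2.5 59.9
30 11.4 88.6
40 25.3 115.3
50 43.5 139.2
8.925 [457.5 320.2  88.6] jawang 12.4 F [-4.3 -0.9  3.7] gap 10.3 -> d [-139.5   42.5    0.5] turn 0.2
```

Emit:
{"method": "move_arm", "body": {
  "deltas": [
    [[-6, 0, 0], 0],
    [[-15, -1, 0], 0],
    [[-26, -1, 0], 0],
    [[-38, -1, 0], 0],
    [[-50, 0, 0], 0],
    [[-60, 2, 0], 0],
    [[-70, 5, 0], 0],
    [[-80, 8, 0], 0],
    [[-89, 11, 0], 0],
    [[-98, 15, 0], 0],
    [[-107, 20, 0], 0],
    [[-115, 25, 0], 0]
  ]
}}

```text
time: 10.42
tool_pos: [479.4, 325.3, 204.5]
tcp_rot: [-78.3, 89.2, -155.8]
ft_force: [-23.8, -7.1, 9.9]
finger_gap: 10.5
```

```bash
python3 - <<'E'
from h import *
c=np.cos(np.radians(12.2));n=np.sin(np.radians(12.2))
go(457.5+43.5*c,320.2+43.5*n,88.6+139.2,12.4)
E
```

```text
10.425 [479.4 325.3 204.5] jawang 12.5 F [-23.8  -7.1   9.9] gap 10.5 -> d [-23.6  20.7   0.5] turn 0.1
```

Emit:
{"method": "move_arm", "body": {
  "deltas": [
    [[-6, 2, 0], 0],
    [[-12, 6, 0], 0],
    [[-18, 10, 0], 0],
    [[-24, 15, 0], 0],
    [[-24, 15, 0], 0],
    [[-24, 15, 0], 0]
  ]
}}

```text
time: 11.18
tool_pos: [494.7, 328.8, 228.4]
tcp_rot: [-78.1, 89.2, -155.6]
ft_force: [4.5, 2.7, -7.9]
finger_gap: 10.0
```

```bash
python3 - <<'E'
from h import *
p,d=r.snapshot('scene');save('s3',cv2.resize(p[90:240,170:310],None,fx=4.2,fy=4,interpolation=cv2.INTER_CUBIC))
c=np.cos(np.radians(12.2));n=np.sin(np.radians(12.2))
go(457.5+43.5*c,320.2+43.5*n,88.6+139.2,12.4)
E
```

```text
11.225 [494.6 328.7 228.2] jawang 12.5 F [ 5.6  1.8 -7.9] gap 10.3 -> d [0.3 5.5 0.5] turn 0.1
```

View pics/s3.png

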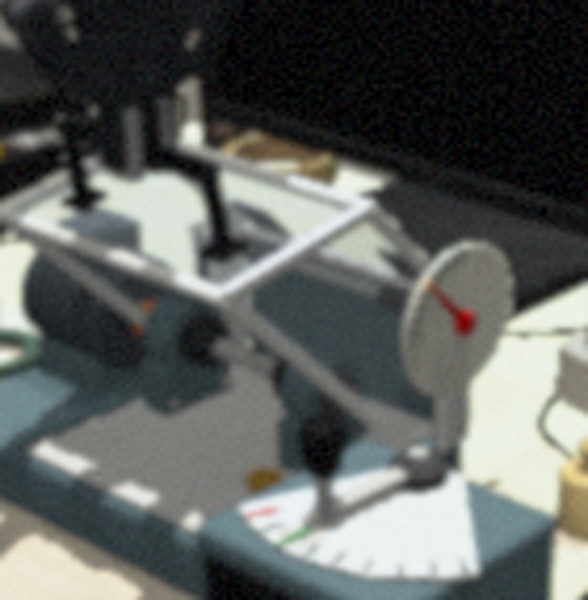

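The pointer tip at crop (430,285) sits about on the orange tick, and the lever is still by the green line. I'll check the angle with the guard's right frame corners, shut against now, cast onto the plane y=-78, and with the red pointer.

```bash
cat > ang.py <<'E'
from h import *
yaw=np.radians(12.2);ex=np.array([np.cos(yaw),np.sin(yaw),0]);ey=np.array([-ex[1],ex[0],0]);t=np.array([547.9,336.7,0])
def side(uv,y):
    c,f,M=cam('scene');v=M@[(uv[0]-c['cx'])/f,(uv[1]-c['cy'])/f,1];o=c['position']-t
    P=o+v*(y-o@ey)/(v@ey);return P@ex,P[2]
def a(uv,y=-78):
    x,z=side(uv,y);return (round(x,1),round(z,1),'r',round(np.hypot(80-x,z-130),1),'ang',round(np.degrees(np.arctan2(z-130,80-x)),1))
def red(p):
    q=p.astype(float);w=np.clip(q[...,0]-1.6*np.maximum(q[...,1],q[...,2])-20,0,None);w[:130]=0;w[200:]=0;w[:,:262]=0;w[:,300:]=0
    v,u=np.nonzero(w>0);S=np.array([side((i,j),-90) for i,j in zip(u,v)]);k=w[v,u]
    m=(S*k[:,None]).sum(0)/k.sum();D=S-m;e,V=np.linalg.eigh((D*k[:,None]).T@D);d=V[:,1]
    return len(u),m.round(1),'mean dir',np.degrees(np.arctan2(m[1]-130,80-m[0])).round(1),'axis',np.degrees(np.arctan(-d[1]/d[0])).round(1)
E
python3 - <<'E'
from ang import *
print('top corner shut/now',a((244.3,176)),a((258.1,141.25)))
print('bottom corner',a((222.4,163.75)))
print('shut red',red(np.load('scene0p.npy')))
I=np.mean([r.snapshot('scene')[0].astype(float) for _ in range(8)],0)
print('now red',red(I))
save('s4',cv2.resize(np.hstack([np.load('scene0p.npy')[145:192,258:298],np.clip(I,0,255).astype(np.uint8)[145:192,258:298]]),None,fx=9,fy=9,interpolation=cv2.INTER_CUBIC))
E
```

```text
top corner shut/now (np.float64(-21.6), np.float64(149.8), 'r', np.float64(103.5), 'ang', np.float64(11.0)) (np.float64(19.9), np.float64(213.5), 'r', np.float64(102.9), 'ang', np.float64(54.3))
bottom corner (np.float64(-79.7), np.float64(196.0), 'r', np.float64(172.8), 'ang', np.float64(22.5))
shut red (43, array([ 72. , 133.6]), 'mean dir', np.float64(24.1), 'axis', np.float64(-3.7))
now red (23, array([ 77.7, 134.3]), 'mean dir', np.float64(62.2), 'axis', np.float64(45.1))
```

View pics/s4.png

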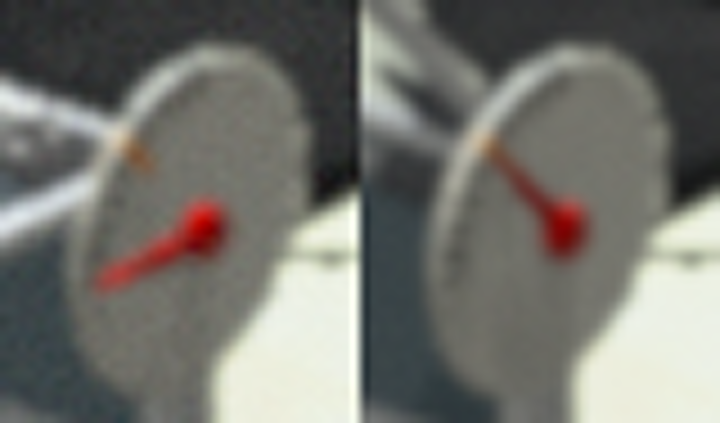

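Averaged, the red pointer has turned 48.8°. It covers the orange tick, a hair below its middle. I'll nudge it by about 1° along the arc and hold.

Emit:
{"method": "move_arm", "body": {
  "deltas": [
    [[-1, 1, 0], 0],
    [[-2, 2, 0], 0],
    [[-2, 2, 0], 0],
    [[-2, 2, 0], 0],
    [[-2, 2, 0], 0],
    [[-2, 2, 0], 0],
    [[-2, 2, 0], 0]
  ]
}}

```text
time: 12.5
tool_pos: [496.3, 329.2, 230.2]
tcp_rot: [-78.1, 89.2, -155.6]
ft_force: [-2.1, 0.2, -3.4]
finger_gap: 10.0
```

```bash
python3 - <<'E'
from ang import *
go(457.5,320.2,88.6,12.4)
I=np.mean([r.snapshot('scene')[0].astype(float) for _ in range(8)],0)
print('now red',red(I));J=np.clip(I,0,255).astype(np.uint8)
go(457.5,320.2,88.6,12.4)
save('s5',np.hstack([cv2.resize(J[145:192,258:298],(400,470),interpolation=cv2.INTER_CUBIC),cv2.resize(J[180:227,240:280],(400,470),interpolation=cv2.INTER_CUBIC)]))
E
```

```text
12.5 [496.3 329.2 230.2] jawang 12.5 F [-2.1  0.2 -3.4] gap 10.0 -> d [ 1.422e+02 -3.780e+01 -1.000e-01] turn 0.1
now red (23, array([ 77.8, 134.3]), 'mean dir', np.float64(62.7), 'axis', np.float64(45.9))
12.9 [496.3 329.1 230.2] jawang 12.5 F [-4.6 -0.8 -0.5] gap 10.0 -> d [ 1.421e+02 -3.780e+01 -1.000e-01] turn 0.1
```

View pics/s5.png

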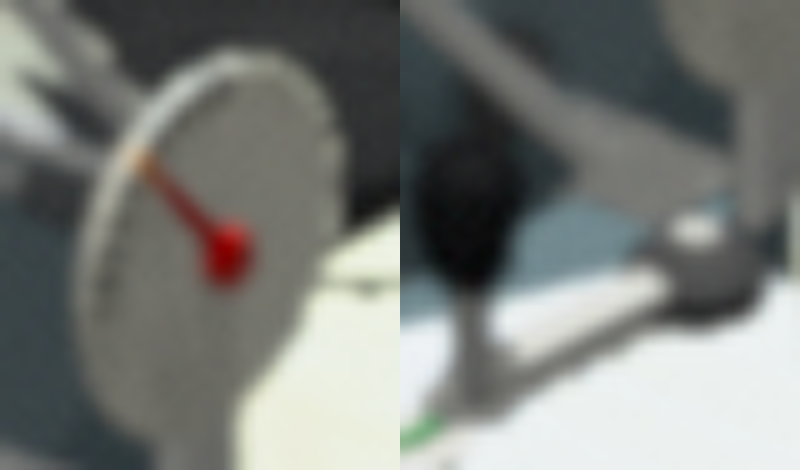

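The pointer, from hub (227,255) to tip (145,162), lies on the orange tick. Its axis has turned 49.6°, the lever is undisturbed, and both the gap and the pose are steady. Handing in.

```bash
python3 -c "
from h import *
print(r.hand_in())"
```

```text
the job is handed in; nothing more can be done
None
```

The guard is up at about 50° with the gripper still holding its handle, and the drive lever is at idle. I handed the job in at about 13 s.

- **Drive lever:** with the guard shut, I pinched the knob, moved the lever from about 48° and let go. By the gripper position it stood at 20.5°, and by the top view at 21.5°. The last picture shows it undisturbed.
- **Guard:** only then did I raise it by the handle. After a small correction the pointer lies over the orange 50° tick, and its measured turn from shut is 49.6°.
- **Hold:** the arm position did not change over the last 0.4 s, and the fingers were 10 mm apart on the bar.
- **Other things on the desk:** the arm did not go near any of them, but I did not measure their positions afterwards.

Three checks disagreed or stood out:
- **Handle arc:** the gripper ended about 5 mm off the expected arc, so the bar probably slid slightly in the fingers. From the arm position alone, the angle before the correction could have been anywhere from 47° to 50°. I went by the pointer instead.
- **Side force:** it reached about 24 N partway up. I eased the path, and it was about 5 N at the end.
- **Wrist force:** the last reading showed only a small load, -0.5 N vertical, having drifted from -3.4 N 0.4 s earlier. That is less than the guard's weight would suggest.

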